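# Balance the sample rocker with a twist-lock counterweight

## Robot

A 6-joint arm with a two-finger parallel gripper is mounted at the origin on the work surface. World frame = base frame: x ahead of the robot, y to its left, z up, the work surface at z = 0. Lengths are in m, angles in degrees, forces in N, time in s.
With the tool pointing down it reaches from about 0.325 to 0.775 m from the base axis. Payload 5.5 kg.
Tool frame: the origin (TCP) lies at the centre of the arm's flange, where the gripper is bolted on; the fingertips stand 182 mm ahead of it and the grasp point (between the pads) lies 163 mm ahead of it; z points along the fingers, y is the direction in which the jaws open and shut (so a half turn about z gives the same grasp; the last joint's range is limited). The gripper opens to 88 mm and grips with 3 to 60 N. Pads are 20 mm wide; open, the fingers measure 115 mm over their backs; the gripper's body (75 mm by 178 mm) begins 61 mm behind the grasp point.
Start: joints at [-71.201, 5.22, 70.514, -0, 104.267, -3.249], TCP at [0.225, -0.556, 0.405] pointing down, gripper open.
Joint ranges: [-164.24, 164.24], [-49.07, 125.15], [9.68, 141.18], [-86.29, 266.29], [3.28, 154.24], [-151.56, 151.56]. Speed limits (degrees/s): [147.25, 147.25, 172.46, 180, 180, 180].

## Interface

Orientations are given as [roll, pitch, yaw] about the fixed x, y, z axes, in that order (R = Rz(yaw) Ry(pitch) Rx(roll)).
In Python, from station import r gives the robot as it stands. The module is installed in compiled form; this text tells all that it offers. Calls block until the motion is done:
- r.reach(position, orientation): joint-space move of the TCP to a pose.
- r.servo_line(position, rotation=None, speed=0.15): straight line of the TCP; rotation=None keeps the orientation; speed is the mean speed in m/s.
- r.move_joints(angles): joint-space move.
- r.let_go() and r.grab(squeeze=None): open the fingers fully, or close them until they stop; squeeze is the grip in N (None keeps the last).
- r.wait(seconds).
- r.inverse_kinematics(position, orientation): joint angles nearest the present ones, or None.
- r.sense(): the state.
- r.snapshot(name): name is "side" or "top"; returns a dict with "frame" (420x560x3 uint8, red, green, blue), "fx", "fy", "cx", "cy" (pixels), "dist_coeffs" ([k1, k2, p1, p2, k3] as OpenCV has them; the pictures are not rectified), "R" (3x3) and "t" (3): a world point X has camera coordinates R X + t. Camera axes: x right, y down, z forward; pixel columns grow to the right and rows downward; lengths in m; the calibration is good to about 2 mm. A picture is of the moment at which its call begins. There is no depth.
A pose or a line that the arm cannot do raises r.IKError and nothing moves.
- r.hand_in(): hands the job in, once; it reports no verdict.
The state is a dict: "clock": time; "joints": joint angles; "joint_vel": joint speeds; "joint_torque": joint torques, N m; "tcp_pos": TCP position; "orientation": TCP orientation; "contact_force": force on the tool from outside, world axes, zero at the start; "torque": the same for the moment, N m; "opening": finger opening in m.
Only numpy, scipy, OpenCV 4.12 (cv2) and the standard library are available. Lean on these libraries where they do the work, as an engineer would, in place of code of your own. Each camera call takes 0.05 s, during which the arm holds its last target.

## Task

Set up the sample rocker: push the aluminium sample carrier along its lane, off the blue ledge and wholly onto the left half of the grey pivoting tray, without lifting it. Then take the brass counterweight from its blue stand, drop its T-foot through the yellow-framed slot at the tray's right end and turn it a quarter turn so that it locks. Finally nudge the carrier along its lane until the tray hangs level by itself; do not knock over or shift the other things on the bench.

Things in the scene. Friction and masses are not known exactly. Their poses are not given: they have to be found in the camera images.
- tray (a joint): tray tilt, rad: 0 level, positive = left end (towards the blue ledge) down; stops at -0.09 and +0.09. Light springs hold the empty tray level; uneven by more than about 0.12 N m it lies on a stop. Net stiffness about 1.4 N m per rad: near level, 10 mm of carrier travel changes the tilt by about 0.035 rad
- tray_mid (a point): centre of the tray's top (140 mm in x, 320 in y, 5 thick), tilting with it about a line along x 15 mm above. x away from the robot, y to the ledge, z up; level it is 70 mm above the bench. Bearing posts at x = +-86, 100 mm tall. Lane on the left half (y 20 to 160 mm): 90 mm wide between rails 10 mm high
- slot (a point): centre of the slot's mouth on the tray's top, 110 mm right (-y) of tray_mid; same axes as tray_mid. The slot is 36 mm along x by 16 mm along y, goes through the 5 mm plate into free space (over 25 mm), and has a yellow painted frame
- ledge_mid (a point): centre of the top of the fixed blue ledge, 110 mm (x) by 106 mm (y), 72 mm above the bench, in line with the tray's left end 4 mm from it and 2 mm higher; same axes as the level tray. Two rails 10 mm high leave a lane 84 mm wide; the lane is open at its outer (+y) end
- carrier_mid (a point): centre of the sample carrier, 20 mm above its underside: aluminium block 80 (x) by 72 (y) by 24 mm with a 62 mm round dish fixed on top, 40 mm high in all. Too wide to grip well: push its end faces. Mass 0.42 to 0.6 kg, unknown, so it balances the counterweight about 65 to 95 mm left of the pivot. Starts on the ledge
- weight_mid (a point): centre of the counterweight's brass block, 44 (x) by 24 (y) by 44 mm high, 0.36 kg, red line along x on top. Under it a neck 9 mm across, 10 mm long, and a T-foot bar 30 (x) by 11 (y) by 6 mm high, its underside 38 mm below this point. Parked, the block rests on the stand; locked, on the tray, T-bar across the slot under the plate
- weight_foot (a point): centre of the T-foot bar, 35 mm below weight_mid, same axes; x is the length of the bar
- stand: blue parking stand, 54 x 32 mm and 22 mm high on a base plate 80 x 60 mm; its pocket holds the T-foot; origin at the centre of its underside
- dishes: bystander: closed white culture dishes, a disc 90 mm across and 30 mm high; origin at the centre of its underside
- lens_a: bystander: upright steel microscope objective with a yellow ring, 27 mm across, 46 mm high; origin at the centre of its underside
- lens_b: bystander: the same with a blue ring
- slidebox: bystander: green slide box 80 x 100 x 30 mm; origin at the centre of its underside
- oil: bystander: small amber bottle 34 mm across, 75 mm high; origin at the centre of its underside
- driver: bystander: screwdriver about 160 mm long lying flat on the bench
Mind the look-alikes: they are no part of the job. Of the things like the part that bears weight_mid, leave any that is green, pink or purple; of the rest the smaller one is meant.

How it is judged (in metres and radians):
On the way, in this order (a step that is already met when the one before it is completed fails the run):
1. the carrier is wholly on the left half of the tray and the tray has tipped to the left (y of carrier_mid in the frame of tray_mid between 0.04 and 0.124 m and z of carrier_mid in the frame of tray_mid between 0.012 and 0.027 m and value of joint tray above 0.05 rad), for 0.2 s.
2. the counterweight's T-foot is through the slot, not yet turned (z of weight_foot in the frame of slot between -0.018 and -0.007 m and horizontal distance between weight_foot and slot below 0.018 m and not (angle between the x axis of weight_foot and the x axis of slot, either way round above 1.1 rad)), for 0.05 s.
3. the counterweight is turned a quarter turn (at least 63 degrees), its T-foot under the plate (z of weight_foot in the frame of slot between -0.018 and -0.007 m and horizontal distance between weight_foot and slot below 0.018 m and angle between the x axis of weight_foot and the x axis of slot, either way round above 1.1 rad), for 0.2 s.
At the end, for the whole second after the job is handed in: The carrier stands wholly on the left half of the tray (its centre 40 to 124 mm left of the pivot), the counterweight stands in the slot turned at least 63 degrees with its T-foot under the plate, and the tray hangs at rest within 0.03 rad of level (all of step 3 and y of carrier_mid in the frame of tray_mid between 0.04 and 0.124 m and z of carrier_mid in the frame of tray_mid between 0.012 and 0.027 m and value of joint tray between -0.03 and 0.03 rad and velocity of joint tray between -0.05 and 0.05 rad/s and linear speed of each of carrier, weight below 0.02 m/s and angle between weight_mid's own z axis and vertical below 0.15 rad); the robot touches nothing.
It fails at once if the carrier is lifted (more than 15 mm above its place on the ledge) or tipped over (z of carrier_mid in the frame of ledge_mid above 0.035 m or angle between carrier_mid's own z axis and vertical above 0.6 rad).
It fails at once if a bystander is shifted by more than 30 mm or knocked over (distance of any of dishes, lens_a, lens_b, slidebox, oil, driver from where it was at the start of the episode above 0.03 m or angle between any of dishes, lens_a, lens_b, slidebox, oil's own z axis and vertical above 0.7 rad).
It also fails if it takes over 72 s, if anything falls off the work surface, if the arm or the gripper's body presses on something with over 40 N, if the wrist force passes 120 N, or if a joint passes its speed limit or range.

## Working session

There is one attempt and no reset: what is moved stays moved. The work goes in short steps, each a Python script; the robot and the scene stay as the last script left them, time stands still between calls to the robot, and variables do not carry over. Pictures are saved under pics/ and viewed, and the job is handed in when it is done.

```bash
mkdir -p pics; ls
python3 - <<'E'
from station import r
import cv2,pickle
for n in("side","top"):
    s=r.snapshot(n); cv2.imwrite(f"pics/{n}0.png",s["frame"][:,:,::-1]); pickle.dump(s,open(f"{n}0.pkl","wb"))
    print(n,s["fx"],s["fy"],s["cx"],s["cy"],s["dist_coeffs"],s["R"],s["t"])
print(r.sense())
E
```

```text
pics
side 544.2391944802671 544.2391944802671 275.888582524508 208.57170319700313 [0.04603631 0.         0.         0.         0.        ] [[-0.86794995 -0.4959581  -0.02623831]
 [-0.21800275  0.42791907 -0.87713173]
 [ 0.44624846 -0.75558641 -0.47953257]] [0.44218189 0.16489259 1.28768685]
top 450.0638409937032 450.0638409937032 286.0805070162071 209.73534830805914 [-0.14946906  0.          0.          0.          0.        ] [[ 0.09685156 -0.99529761 -0.00156172]
 [-0.97106591 -0.09414923 -0.21946965]
 [ 0.21829059  0.02277252 -0.97561808]] [-0.01784154  0.4764133   1.38715829]
{'clock': 0.1, 'joints': array([-7.12012919e+01,  5.25881417e+00,  7.05727683e+01, -1.95271373e-03,
        1.04266524e+02, -3.25020503e+00]), 'joint_vel': array([ 0.01699035, -0.15757863, -0.142774  ,  0.05904739, -0.03482125,
        0.06349874]), 'joint_torque': array([ 3.38375663e-03, -4.47856736e+01, -4.07569098e+01,  7.01573188e-02,
        2.84337468e-02, -1.21764456e-04]), 'tcp_pos': array([ 0.22523549, -0.55618097,  0.40364127]), 'orientation': array([-1.79901944e+02, -3.67201066e-03,  2.20484304e+01]), 'contact_force': array([ 0.34309765,  0.99277877, -0.06458581]), 'torque': array([-0.05170664,  0.02406425,  0.00235638]), 'opening': 0.08752036453725619}
```

View pics/top0.png

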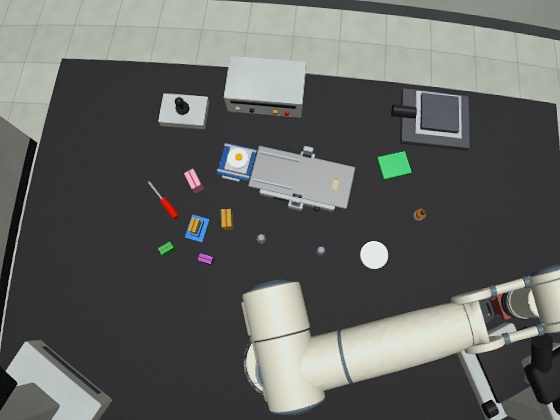

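View pics/side0.png

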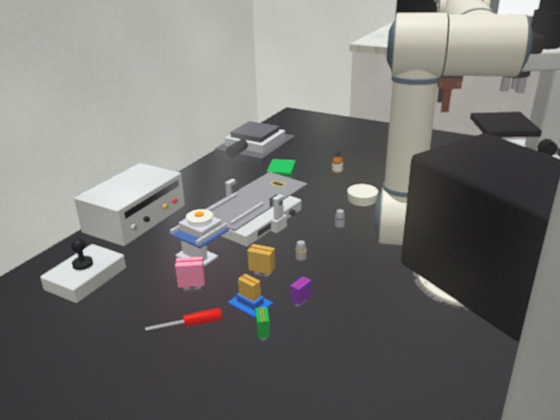

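Run:
```python
import cv2
t=cv2.imread("pics/top0.png");s=cv2.imread("pics/side0.png")
cv2.imwrite("pics/c1.png",cv2.resize(t[130:275,140:365],None,fx=3.5,fy=3.5,interpolation=cv2.INTER_CUBIC))
cv2.imwrite("pics/c2.png",cv2.resize(s[160:340,140:340],None,fx=3.3,fy=3.3,interpolation=cv2.INTER_CUBIC))
```

```text
(no output)
```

View pics/c1.png

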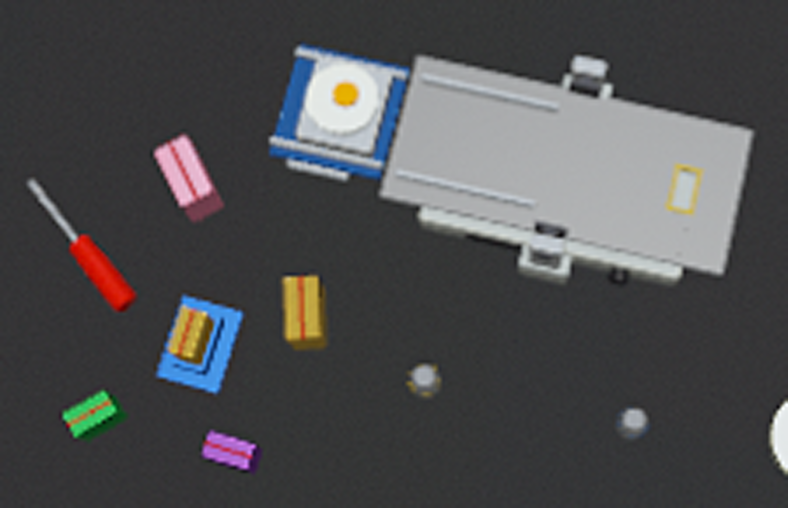

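View pics/c2.png

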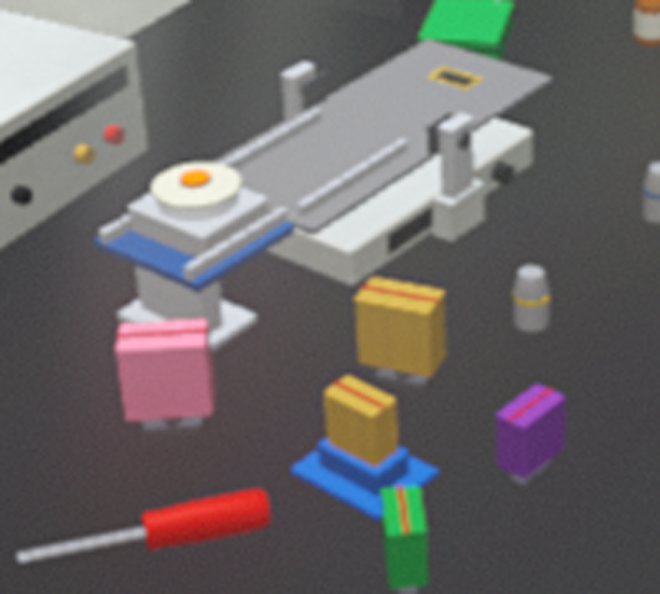

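```bash
cat > h.py <<'E'
import numpy as np,cv2,pickle
from station import r
def cast(s,px,z):
    px=np.asarray(px,float).reshape(-1,1,2)
    K=np.array([[s["fx"],0,s["cx"]],[0,s["fy"],s["cy"]],[0,0,1]])
    u=cv2.undistortPoints(px,K,np.array(s["dist_coeffs"])).reshape(-1,2)
    R=np.array(s["R"]);t=np.array(s["t"]).ravel()
    d=np.c_[u,np.ones(len(u))]@R; c=-R.T@t
    return c+d*((z-c[2])/d[:,2])[:,None]
def project(s,X):
    K=np.array([[s["fx"],0,s["cx"]],[0,s["fy"],s["cy"]],[0,0,1]])
    R=np.array(s["R"]);
    return cv2.projectPoints(np.asarray(X,float).reshape(-1,1,3),cv2.Rodrigues(R)[0],np.array(s["t"],float),K,np.array(s["dist_coeffs"]))[0].reshape(-1,2)
def snap(n,f=None):
    s=r.snapshot(n)
    if f: cv2.imwrite(f"pics/{f}.png",s["frame"][:,:,::-1])
    return s
def comps(mask,amin=20):
    n,l,st,c=cv2.connectedComponentsWithStats(mask.astype(np.uint8))
    return [(c[i],st[i],l==i) for i in range(1,n) if st[i,4]>=amin]
def rect(pts):
    (c,wh,a)=cv2.minAreaRect(np.asarray(pts,np.float32)); return c,wh,a
E
python3 - <<'E'
from h import *
T=pickle.load(open("top0.pkl","rb"));S=pickle.load(open("side0.pkl","rb"))
for nm,s in(("top",T),("side",S)):
    hsv=cv2.cvtColor(s["frame"],cv2.COLOR_RGB2HSV).astype(int);H,Sa,V=hsv[...,0],hsv[...,1],hsv[...,2]
    def show(n,m,z,amin=15):
        for c,st,l in comps(m,amin):
            y,x=np.nonzero(l);w=cast(s,np.c_[x,y],z)[:,:2]
            if not(0.2<w[:,0].mean()<0.9 and abs(w[:,1].mean())<0.8): continue
            # expand hull by px: pixel centers
            cc,wh,a=rect(w*1000)
            print(nm,n,"px",c.round(1),"A",st[4],"mean",(w.mean(0)*1000).round(1),"rect",np.round(cc,1),np.round(wh,1),round(a,1))
    show("yellow",(H>18)&(H<32)&(Sa>90)&(V>100),0.07)
    show("brass",(H>14)&(H<26)&(Sa>100)&(V>70),0.066)
    show("ltblue",(H>100)&(H<112)&(Sa>150)&(V>170),0.004)
    show("ledge",(H>105)&(H<116)&(Sa>150)&(V<190)&(V>80),0.072)
    show("grey",(Sa<25)&(V>135)&(V<200),0.07,300)
    show("white",(Sa<30)&(V>215),0.112,100)
    show("yolk",(H>12)&(H<25)&(Sa>200)&(V>200),0.112,5)
E
```

```text
top yellow px [238.2 156.5] A 36 mean [634.1 200.6] rect [634.1 201.1] [17.2 19.8] 5.3
top yellow px [336.3 178.5] A 15 mean [ 590.4 -123.1] rect [ 589.6 -123.4] [24.5 12. ] 67.9
top yellow px [222.7 218.4] A 81 mean [425.  224.4] rect [426.4 223.6] [58.4 12.7] 7.3
top yellow px [228.9 217.9] A 84 mean [428.3 205.1] rect [428.4 204.7] [58.  12.7] 7.2
top yellow px [190.9 224. ] A 32 mean [397.1 323. ] rect [397.2 323.1] [ 7.2 40.2] 79.6
top yellow px [195.2 225.6] A 51 mean [393.3 308.4] rect [393.  308.2] [11.3 44.1] 79.5
top brass px [274.8 111.9] A 21 mean [804.7  98.3] rect [804.3  97.7] [14.7 13.5] 5.4
top brass px [238.2 156.5] A 36 mean [635.5 201.2] rect [635.4 201.7] [17.3 19.9] 5.3
top brass px [226.5 219.3] A 218 mean [424.1 212.5] rect [424.8 214.4] [65.5 38.4] 7.0
top brass px [419.4 213.9] A 49 mean [ 500.7 -398.6] rect [ 501.1 -399. ] [28.8 28.1] 41.9
top brass px [194.5 225.6] A 114 mean [393.9 311.8] rect [394.2 312.7] [30.9 44.6] 79.4
top ltblue px [198.1 229.7] A 241 mean [391.9 312. ] rect [397.4 317.9] [61.  80.5] 79.5
top ledge px [223.5 157.9] A 109 mean [624.3
[... 2380 characters left out ...]
.9 186.1] A 2264 mean [895.1 151.6] rect [896.9 143.1] [156.7 257.7] 0.5
side white px [362.4 190.6] A 310 mean [ 304.4 -113.1] rect [ 304.2 -113.9] [75.  76.4] 47.8
side white px [392.  204.9] A 346 mean [208.6 -72. ] rect [210.1 -87.4] [ 57.8 119.1] 18.0
side white px [289.6 201.8] A 108 mean [447.5  30.9] rect [450.6  37.1] [63.3 31.4] 82.5
side white px [256.1 222.9] A 344 mean [467.8 162.9] rect [464.3 153.2] [141.2  35.6] 82.0
side white px [197.4 216.8] A 228 mean [613.9 204.3] rect [616.8 206.9] [83.  62.4] 76.9
side white px [ 81.2 267.5] A 1283 mean [702.4 495.6] rect [706. 489.] [141.  94.] 89.9
side yolk px [198.6 213.8] A 16 mean [620.5 190.7] rect [619.6 191.7] [15.2 10.3] 27.0
```

```bash
python3 - <<'E'
from h import *
T=pickle.load(open("top0.pkl","rb"));S=pickle.load(open("side0.pkl","rb"))
# rough corners -> lines refined by gradient along normals
def sub(img,p):
    return cv2.remap(img,np.float32(p[:,0]).reshape(-1,1),np.float32(p[:,1]).reshape(-1,1),cv2.INTER_LINEAR).ravel()
def fitline(g,a,b,z,s,lo=.05,hi=.95,n=60,w=4):
    a=np.array(a,float);b=np.array(b,float);d=(b-a)/np.linalg.norm(b-a);nn=np.array([-d[1],d[0]])
    ts=np.linspace(lo,hi,n);offs=np.arange(-w,w+.01,.25)
    pts=[]
    for t in ts:
        base=a+(b-a)*t
        v=sub(g,base+offs[:,None]*nn); gr=np.abs(np.gradient(v)); 
        if gr.max()<3: continue
        k=(gr**2*offs).sum()/(gr**2).sum(); pts.append(base+k*nn)
    W=cast(s,pts,z)[:,:2]*1000
    # robust
    vx,vy,x,y=cv2.fitLine(np.float32(W),cv2.DIST_HUBER,0,.01,.01).ravel()
    res=np.abs((W[:,0]-x)*vy-(W[:,1]-y)*vx); 
    return np.array([x,y]),np.array([vx,vy]),np.median(res)
def inter(l,m):
    A=np.c_[l[1],-m[1]];k=np.linalg.solve(A,m[0]-l[0]);return l[0]+k[0]*l[1]
g=cv2.GaussianBlur(cv2.cvtColor(T["frame"],cv2.COLOR_RGB2GRAY),(0,0),.7).astype(np.float32)
C=[(258.6,146.3),(354.9,167.1),(346.3,207.7),(248.6,185.7)]
L=[fitline(g,C[0],C[1],.07,T,.05,.4),fitline(g,C[1],C[2],.07,T),fitline(g,C[2],C[3],.07,T,.05,.45),fitline(g,C[3],C[0],.07,T,.1,.9)]
L0b=fitline(g,C[0],C[1],.07,T,.6,.95)
for l in L+[L0b]: print(l[0].round(1),np.degrees(np.arctan2(l[1][1],l[1][0])).round(2),l[2].round(2))
P=[inter(L[i-1],L[i]) for i in range(4)];print(np.round(P,1),np.mean(P,0).round(1))
print([np.linalg.norm(P[i]-P[i-1]).round(1) for i in range(4)])
print("slot",cast(T,[(335.6,183.9)],.07))
E
python3 - <<'E'
import cv2
t=cv2.imread("pics/top0.png");s=cv2.imread("pics/side0.png")
a=cv2.resize(t[165:205,315:360],None,fx=9,fy=9,interpolation=cv2.INTER_NEAREST)
b=cv2.resize(s[170:200,255:300],None,fx=9,fy=9,interpolation=cv2.INTER_NEAREST)
import numpy as np
cv2.imwrite("pics/c3.png",np.vstack([a,b]))
cv2.imwrite("pics/c4.png",cv2.resize(t[135:190,210:265],None,fx=10,fy=10,interpolation=cv2.INTER_NEAREST))
E
```

```text
[669.2  67.1] 82.43 0.12
[ 565.4 -170.5] -7.84 0.1
[499.4 -75.8] 83.96 1.09
[606.  147.7] -8.2 0.22
[ 645.4 -109.5] 82.26 0.13
[[ 678.6  137.3]
 [ 636.3 -180.3]
 [ 490.5 -160.2]
 [ 524.3  159.5]] [582.4 -10.9]
[np.float32(155.9), np.float32(320.4), np.float32(147.2), np.float32(321.5)]
slot [[ 0.57199794 -0.12203752  0.07      ]]
```

View pics/c3.png

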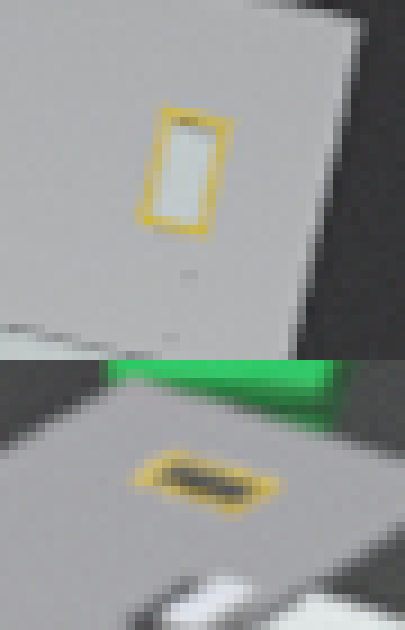

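View pics/c4.png

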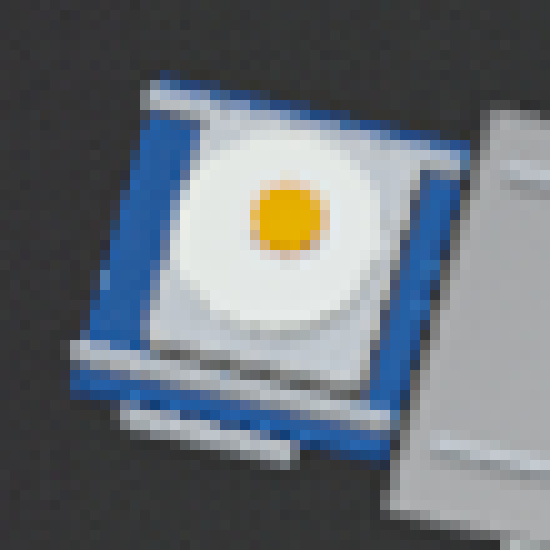

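```bash
python3 - <<'E'
from h import *
T=pickle.load(open("top0.pkl","rb"));S=pickle.load(open("side0.pkl","rb"))
L={}
for nm,s in(("top",T),("side",S)):
    hsv=cv2.cvtColor(s["frame"],cv2.COLOR_RGB2HSV).astype(int);H,Sa,V=hsv[...,0],hsv[...,1],hsv[...,2]
    c0=(195,225) if nm=="top" else (249,280)
    m=((H<12)|(H>172))&(Sa>130)&(V>80)
    y,x=np.nonzero(m); k=(abs(x-c0[0])<14)&(abs(y-c0[1])<14)
    p=np.c_[x,y][k]; w=cast(s,p,.066)[:,:2]*1000
    v=cv2.fitLine(np.float32(w),cv2.DIST_L2,0,.01,.01).ravel()
    print(nm,len(p),p.mean(0),w.mean(0).round(1),"ang",np.degrees(np.arctan2(v[1],v[0])).round(1),np.ptp(w,0))
    # driver/red
    for c,st,l in comps(m,40): print("red",c.round(),st[4],cast(s,[c],.012).round(3), cast(s,[(st[0]+st[2],st[1]+st[3])],.012).round(3))
    print("cam",-np.array(s["R"]).T@np.array(s["t"]))
E
python3 - <<'E'
import cv2,numpy as np
t=cv2.imread("pics/top0.png");s=cv2.imread("pics/side0.png")
a=cv2.resize(t[208:248,178:218],None,fx=9,fy=9,interpolation=cv2.INTER_NEAREST)
b=cv2.resize(s[270:315,225:275],None,fx=8,fy=8,interpolation=cv2.INTER_NEAREST)
cv2.imwrite("pics/c5.png",np.hstack([a,b]))
E
```

```text
top 8 [192.5 225. ] [395.  318.3] ang -10.2 [32.9004459   5.96421086]
red [169. 208.] 188 [[0.454 0.418 0.012]] [[0.42  0.379 0.012]]
red [502. 307.] 87 [[ 0.226 -0.708  0.012]] [[ 0.187 -0.741  0.012]]
cam [ 0.1615531  -0.00449278  1.4578671 ]
side 3 [244.66666667 277.        ] [409.  311.5] ang -14.1 [25.73995415  7.56098303]
red [202. 317.] 482 [[0.455 0.414 0.012]] [[0.398 0.421 0.012]]
cam [-0.1548895   1.12170169  0.77372241]
```

View pics/c5.png

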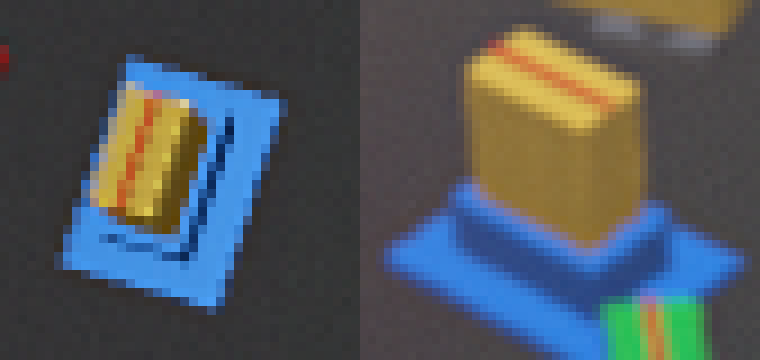

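Run:
```python
from h import *
T=pickle.load(open("top0.pkl","rb"));S=pickle.load(open("side0.pkl","rb"))
print(cast(T,[(192.7,224.7)],.066)*1000,cast(S,[(248,279.3)],.066)*1000)
# base plate corners top: crop
P=np.array([(127,57),(285,98),(217,310),(60,265)])/9+np.array([178,208])-.5
for z in(0,.005,.01):print(z,cast(T,P,z).mean(0)*1000)
# carrier block top corners top view (crop10): 
Q=np.array([(203,118),(420,165),(372,390),(152,345)])/10+np.array([210,135])-.5
print((cast(T,Q,.096)*1000).round(1),cast(T,Q,.096).mean(0)*1000)
print(cast(T,[(237.0,157.4)],.112)*1000,cast(S,[(198.5,213.5)],.113)*1000)
```

```text
[[396.05471022 317.77818639  66.        ]] [[397.80205678 315.29902844  66.        ]]
0 [398.39241131 318.53866677   0.        ]
0.005 [397.58013112 317.43077618   5.        ]
0.01 [396.76785094 316.32288559  10.        ]
[[657.3 228.1  96. ]
 [647.7 156.4  96. ]
 [571.3 162.8  96. ]
 [579.6 234.4  96. ]] [613.95985183 195.41116341  96.        ]
[[616.45589091 197.73447651 112.        ]] [[620.34629154 191.19823346 113.        ]]
```

```bash
cat >> h.py <<'E'
YAW=-7.75
TM=np.array([.588,-.0117]); a=np.radians(YAW)
NX=np.array([np.cos(a),np.sin(a)]); UY=np.array([-np.sin(a),np.cos(a)])
def P(u,n,tip): # mm, tip height
    p=TM+UY*u/1000+NX*n/1000
    return [p[0],p[1],tip/1000+.182]
DOWN=lambda yaw:[180,0,yaw]
def st(*k):
    s=r.sense(); print("t",round(s["clock"],2),"pos",(np.array(s["tcp_pos"])*1000).round(1),"F",np.round(s["contact_force"],1),"op",round(s["opening"],4)); return s
E
python3 - <<'E'
from h import *
print(r.inverse_kinematics(P(290,0,160),DOWN(82.25)))
r.reach(P(290,0,160),DOWN(82.25)); st()
r.grab(10); st()
r.servo_line(P(285,0,77),speed=.15); st()
snap("top","t1");snap("side","s1")
E
```

```text
[ 2.08833924e+01  1.83544247e+01  6.19543990e+01 -2.54444375e-14
  9.96911763e+01  2.86333924e+01]
t 3.33 pos [627.4 274.8 342.1] F [-1.2 -0.3  0.2] op 0.0875
t 4.67 pos [627.1 275.6 342. ] F [0.7 0.2 0.6] op 0.0007
t 5.38 pos [626.6 270.8 260.1] F [0.3 0.7 0.5] op 0.0006
```

Run:
```python
import cv2,numpy as np
t=cv2.imread("pics/t1.png");s=cv2.imread("pics/s1.png")
cv2.imwrite("pics/c6.png",np.hstack([cv2.resize(t[120:240,160:290],None,fx=3,fy=3),cv2.resize(s[140:260,140:270],None,fx=3,fy=3)]))
```

```text
(no output)
```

View pics/c6.png

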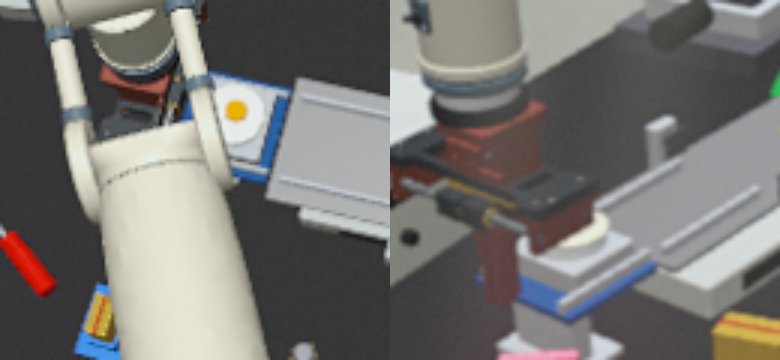

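Run:
```python
from h import *
for u in (262,250,225,200,185,170,160,152):
    r.servo_line(P(u,0,77),speed=.07); st()
snap("top","t2");snap("side","s2")
import cv2
t=cv2.imread("pics/t2.png");s=cv2.imread("pics/s2.png")
cv2.imwrite("pics/c7.png",np.hstack([cv2.resize(t[110:240,190:320],None,fx=3,fy=3),cv2.resize(s[140:270,140:270],None,fx=3,fy=3)]))
```

```text
t 5.96 pos [623.4 247.3 259.2] F [ 0.5 -0.5 -0.4] op 0.0002
t 6.28 pos [621.7 235.5 259. ] F [-0.   0.4 -0.8] op 0.0004
t 6.79 pos [618.4 210.4 259. ] F [-1.   0.5 -0.1] op 0.0007
t 7.3 pos [614.9 185.6 258.9] F [0.2 0.2 0.3] op 0.0008
t 7.67 pos [612.9 170.9 258.9] F [0.3 0.5 0.1] op 0.0005
t 8.03 pos [610.9 156.1 259.2] F [ 0.7 -0.   0.5] op 0.0006
t 8.32 pos [609.6 146.7 259.5] F [1.4 0.9 0.2] op 0.0007
t 8.59 pos [608.6 139.2 259.6] F [1.4 3.9 2.7] op 0.0006
```

View pics/c7.png

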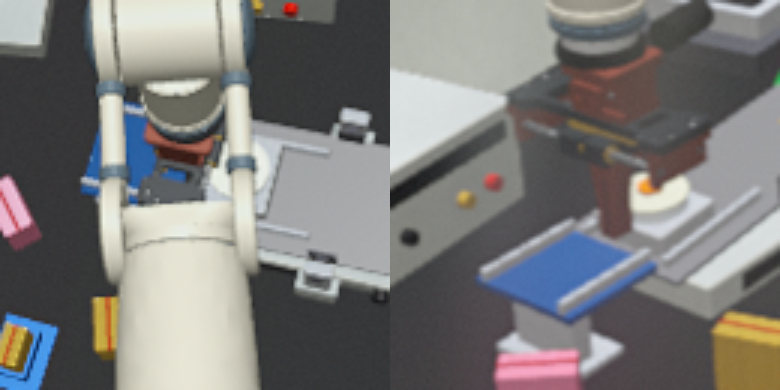

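Run:
```python
from h import *
T=pickle.load(open("top0.pkl","rb"))
for p in [(280.8,171.5)]:
    for z in(.08,.086):
        w=cast(T,[p],z)[0,:2]-TM; print(z,(w@UY)*1000,(w@NX)*1000)
for n in("t2","s2"):
    t=cv2.imread(f"pics/{n}.png"); 
    t=t[135:210,230:300] if n=="t2" else t[170:235,175:255]
    cv2.imwrite(f"pics/c8{n}.png",cv2.resize(t,None,fx=8,fy=8,interpolation=cv2.INTER_NEAREST))
```

```text
0.08 68.42847263796969 -4.121697682097404
0.086 67.91117812762464 -5.948006879107073
```

View pics/c8t2.png

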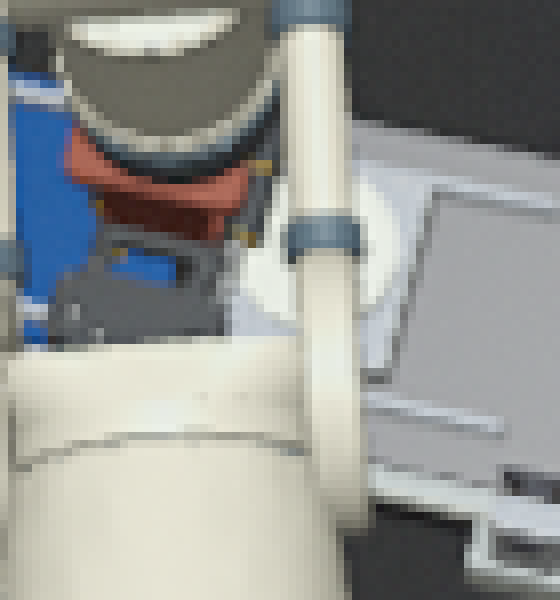

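View pics/c8s2.png

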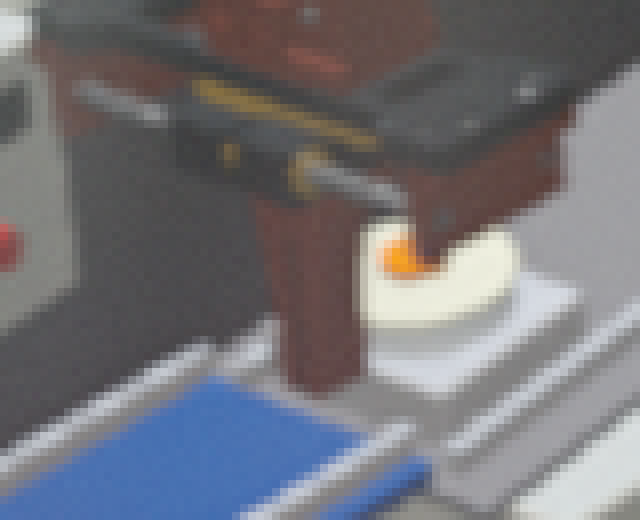

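Run:
```python
from h import *
r.servo_line(P(175,0,79),speed=.15)
r.servo_line(P(190,0,170),speed=.3)
W=[.3968,.317]
print(r.inverse_kinematics([*W,.34],DOWN(169.6)))
r.reach([*W,.32],DOWN(169.6)); st()
r.let_go(); st()
s=snap("top","t3"); pickle.dump(s,open("t3.pkl","wb"));s=snap("side","s3"); pickle.dump(s,open("s3.pkl","wb"))
import cv2
t=cv2.imread("pics/t3.png");s=cv2.imread("pics/s3.png")
cv2.imwrite("pics/c9.png",np.hstack([cv2.resize(t[120:260,180:310],None,fx=3,fy=3),cv2.resize(s[180:320,180:310],None,fx=3,fy=3)]))
```

```text
[ 34.78249225  -9.24054416  91.1790502    0.          98.06149397
 -44.81750775]
t 10.51 pos [397.2 316.6 319. ] F [0.  0.2 0.2] op 0.0005
t 11.88 pos [396.8 317.  320. ] F [-0.5  0.2 -0.3] op 0.0879
```

View pics/c9.png

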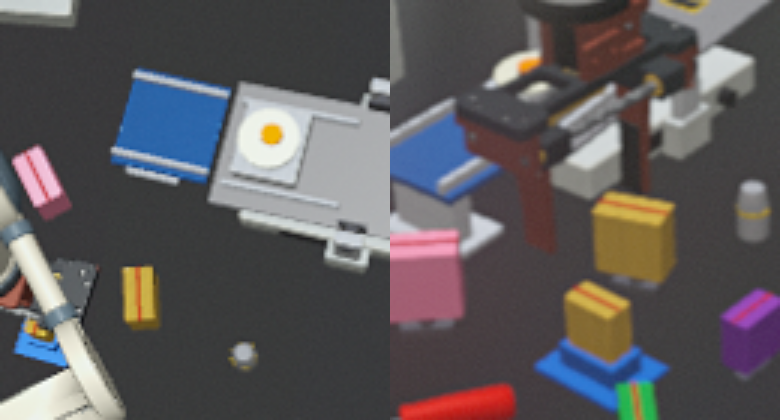

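Run:
```python
from h import *
W=[.3968,.317]
r.servo_line([*W,.213],speed=.12); st()
r.grab(40); st()
r.servo_line([*W,.32],speed=.15); st()
s=snap("top","t4"); pickle.dump(s,open("t4.pkl","wb"));s=snap("side","s4"); pickle.dump(s,open("s4.pkl","wb"))
t=cv2.imread("pics/t4.png");s=cv2.imread("pics/s4.png")
cv2.imwrite("pics/c10.png",np.hstack([cv2.resize(t[180:260,160:240],None,fx=5,fy=5),cv2.resize(s[190:320,190:310],None,fx=3.08,fy=3.08)[:400]]))
```

```text
t 13.03 pos [397.1 317.2 214. ] F [ 0.6  0.1 -0.4] op 0.0877
t 14.03 pos [396.8 316.9 213. ] F [-0.2 -1.1 -1. ] op 0.0237
t 14.89 pos [396.6 316.9 318.5] F [-0.2  0.4 -4.4] op 0.0237
```

View pics/c10.png

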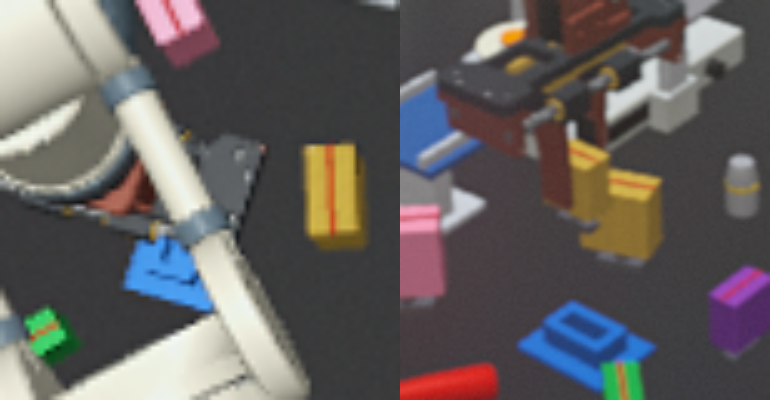

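Run:
```python
from h import *
S=pickle.load(open("s4.pkl","rb"))
print("stand",cast(S,[(247.4,298.1)],.022)*1000)
r.servo_line([.40,.30,.36],speed=.2)
p=P(-110,0,0)
r.reach([p[0],p[1],.325],DOWN(180+YAW)); st()
r.wait(.2);st()
s=snap("top","t5"); pickle.dump(s,open("t5.pkl","wb"));s=snap("side","s5"); pickle.dump(s,open("s5.pkl","wb"))
t=cv2.imread("pics/t5.png");s=cv2.imread("pics/s5.png")
cv2.imwrite("pics/c11.png",np.hstack([cv2.resize(t[140:220,290:370],None,fx=5,fy=5),cv2.resize(s[130:210,240:320],None,fx=5,fy=5)]))
```

```text
stand [[395.75476354 325.14822974  22.        ]]
t 17.03 pos [ 573.3 -119.6  325. ] F [-0.  -0.3 -3.9] op 0.0234
t 17.23 pos [ 573.3 -119.7  325.3] F [ 0.4  0.2 -2.9] op 0.0234
```

View pics/c11.png

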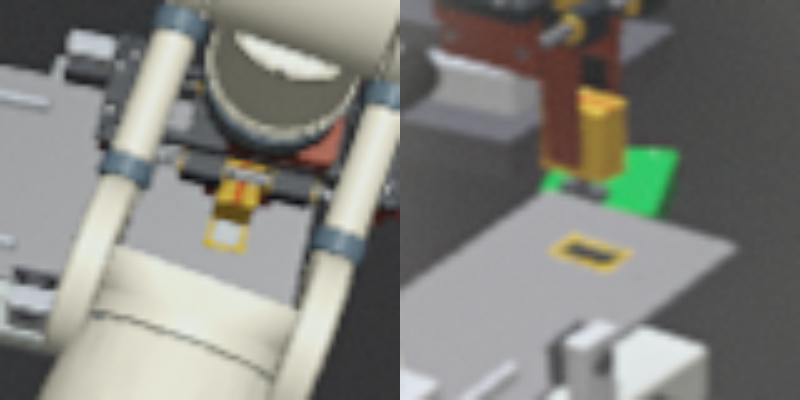

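Run:
```python
import cv2
s=cv2.imread("pics/s5.png");cv2.imwrite("pics/c12.png",cv2.resize(s[140:200,240:320],None,fx=10,fy=10,interpolation=cv2.INTER_NEAREST))
s=cv2.imread("pics/s4.png");cv2.imwrite("pics/c13.png",cv2.resize(s[280:320,220:280],None,fx=10,fy=10,interpolation=cv2.INTER_NEAREST))
```

```text
(no output)
```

View pics/c12.png

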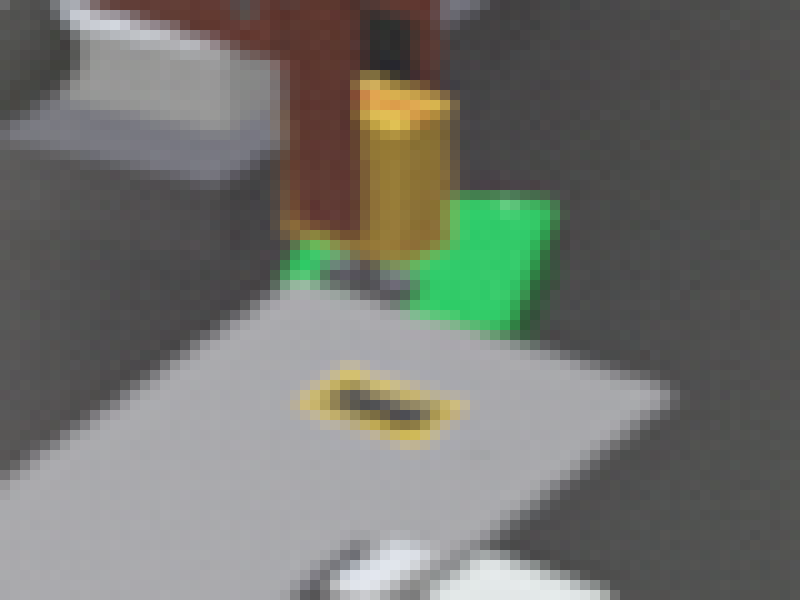

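View pics/c13.png

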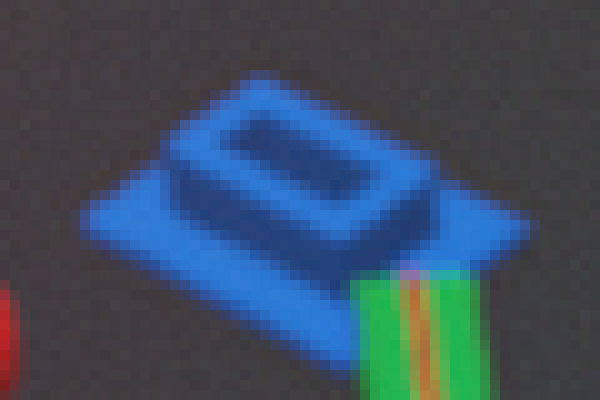

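```bash
python3 - <<'E'
from h import *
S=pickle.load(open("s5.pkl","rb"));T=pickle.load(open("t5.pkl","rb"))
print("stand",cast(S,[(249.7,295)],.022)*1000)
tc=np.array(r.sense()["tcp_pos"]);print(tc)
def B(dx,dy,dz,off=(0,0)): # slot axes mm relative to weight_mid
    m=tc+[0,0,-.169]
    return [*(m[:2]+NX*(dx+off[0])/1000+UY*(dy+off[1])/1000),m[2]+dz/1000]
c={(a,b,z):None for a in(-22,22) for b in(-12,12) for z in(-22,22)}
for k in c: print(k,((project(S,[B(*k)])[0]+.5-[240,140])*10).round(),((project(T,[B(*k)])[0]+.5-[290,140])*5).round())
for k in [(a,b,z) for a in(-15,15) for b in(-5.5,5.5) for z in(-38,-32)]: print("foot",k,((project(S,[B(*k)])[0]+.5-[240,140])*10).round())
print("slot side",cast(S,[(277.6,179.9)],.08)*1000,"slot top",P(-110,0,0))
th=.09;u=-110*np.cos(th)-15*np.sin(th);z=85-15*np.cos(th)+110*np.sin(th);print("slot tilted u,z",u,z)
def sl(dx,dy):
    q=P(u+dy,dx,0); return [q[0],q[1],z/1000]
for d in [(-22,-12),(22,-12),(22,12),(-22,12),(0,0)]: print("frame",((project(S,[sl(*d)])[0]+.5-[240,140])*10).round(),((project(T,[sl(*d)])[0]+.5-[290,140])*5).round())
E
python3 - <<'E'
import cv2
s=cv2.imread("pics/t5.png");cv2.imwrite("pics/c14.png",cv2.resize(s[160:200,310:370],None,fx=10,fy=10,interpolation=cv2.INTER_NEAREST))
E
```

```text
stand [[397.14394828 313.37163136  22.        ]]
[ 0.57322655 -0.12002869  0.32519324]
(-22, -12, -22) [452. 246.] [250. 229.]
(-22, -12, 22) [449. 104.] [259. 209.]
(-22, 12, -22) [402. 275.] [212. 220.]
(-22, 12, 22) [398. 132.] [219. 200.]
(22, -12, -22) [331. 212.] [265. 162.]
(22, -12, 22) [327.  71.] [273. 140.]
(22, 12, -22) [281. 239.] [227. 153.]
(22, 12, 22) [275.  98.] [234. 131.]
foot (-15, -5.5, -38) [420. 299.]
foot (-15, -5.5, -32) [420. 280.]
foot (-15, 5.5, -38) [397. 312.]
foot (-15, 5.5, -32) [397. 293.]
foot (15, -5.5, -38) [338. 275.]
foot (15, -5.5, -32) [338. 256.]
foot (15, 5.5, -38) [315. 288.]
foot (15, 5.5, -32) [315. 269.]
slot side [[ 573.39173373 -126.27102789   80.        ]] slot top [np.float64(0.5731663976698904), np.float64(-0.12069524871255705), 0.182]
slot tilted u,z -110.90297886928953 79.9473494166013
frame [459. 414.] [243. 253.]
frame [340. 378.] [257. 188.]
frame [290. 407.] [220. 180.]
frame [409. 444.] [206. 244.]
frame [374. 411.] [232. 216.]
```

View pics/c14.png

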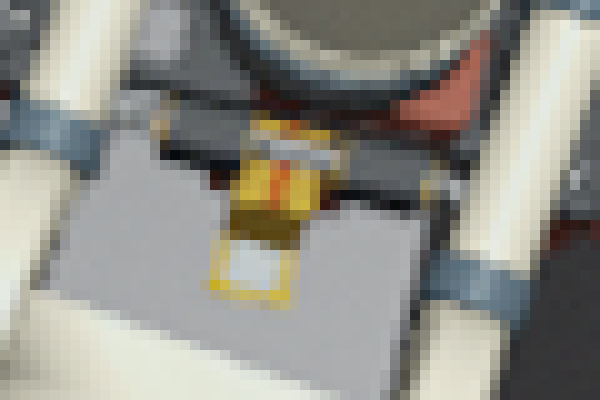

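Run:
```python
from h import *
def W(u,n,z): q=P(u,n,0); return [q[0],q[1],z]
r.servo_line(W(-112.5,-.3,.300),speed=.1); r.wait(.15); st()
f0=r.sense()["contact_force"]
for z in (.293,.289,.286,.283,.280,.277,.274,.2725):
    r.servo_line(W(-112.5,-.3,z),speed=.05); s=st()
    d=np.array(s["contact_force"])-f0
    if d[2]>3 or np.linalg.norm(d[:2])>4: print("STOP",d);break
s=snap("top","t6");s=snap("side","s6")
t=cv2.imread("pics/t6.png");s=cv2.imread("pics/s6.png")
cv2.imwrite("pics/c15.png",np.hstack([cv2.resize(t[160:220,300:360],None,fx=6.6,fy=6.6),cv2.resize(s[145:205,245:305],None,fx=6.6,fy=6.6)]))
```

```text
t 17.88 pos [ 572.6 -123.2  300.7] F [-0.5 -0.  -3.3] op 0.0237
t 18.18 pos [ 572.4 -123.1  292.5] F [-0.1  0.6 -3.9] op 0.0241
t 18.43 pos [ 572.4 -123.1  288.6] F [-0.6  0.7 -4. ] op 0.0237
t 18.68 pos [ 572.5 -123.1  285.7] F [ 0.2  0.1 -2.7] op 0.0238
t 18.93 pos [ 572.5 -123.1  282.7] F [-0.2 -0.4 -2.8] op 0.0236
t 19.18 pos [ 572.5 -123.1  279.7] F [-0.3 -0.2 -3.1] op 0.0234
t 19.43 pos [ 572.5 -123.1  276.7] F [-0.2 -0.  -3.2] op 0.0241
t 19.68 pos [ 572.5 -123.1  273.6] F [ 0.3  0.7 -4.4] op 0.024
t 19.93 pos [ 572.5 -123.1  272.4] F [-0.4  0.1 -3.2] op 0.0242
```

View pics/c15.png

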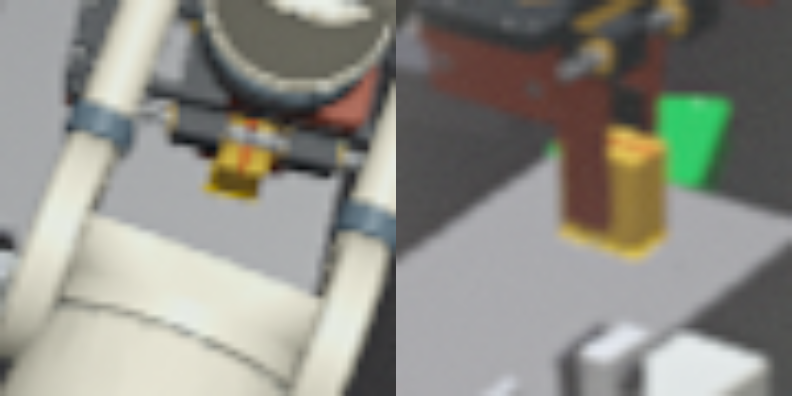

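Run:
```python
from h import *
def W(u,n,z): q=P(u,n,0); return [q[0],q[1],z]
for k in range(1,10):
    r.servo_line(W(-112.3,-.2,.2725),DOWN(180+YAW-10*k),speed=.05)
    s=r.sense(); 
    print(k,round(s["clock"],2),np.round(s["contact_force"],1),np.round(s["torque"],2),round(s["orientation"][2],1))
    if np.linalg.norm(np.array(s["contact_force"])-[0,0,-3.5])>12: print("STOP");break
s=snap("top","t7");s=snap("side","s7")
t=cv2.imread("pics/t7.png");s=cv2.imread("pics/s7.png")
cv2.imwrite("pics/c16.png",np.hstack([cv2.resize(t[160:220,300:360],None,fx=6.6,fy=6.6),cv2.resize(s[145:205,245:305],None,fx=6.6,fy=6.6)]))
```

```text
1 20.35 [-0.4  1.2 -3.8] [ 0.02 -0.11 -0.  ] 162.4
2 20.68 [ 0.1 -0.2 -3. ] [-0.03 -0.15 -0.01] 152.5
3 21.0 [-0.5 -0.  -3. ] [ 0.09 -0.06 -0.01] 142.6
4 21.32 [ 0.1 -0.  -1.2] [-0.05 -0.09 -0.02] 132.6
5 21.65 [-0.2  0.8 -1.7] [-0.04 -0.11 -0.05] 122.6
6 21.98 [ 0.2 -0.3 -0.2] [-0.03 -0.18  0.  ] 112.6
7 22.3 [0.7 0.9 0.1] [-0.05 -0.28 -0.  ] 102.6
8 22.62 [ 0.7 -0.1 -0.3] [-0.1  -0.24  0.02] 92.6
9 22.95 [ 0.8 -0.4  0.1] [-0.07 -0.25  0.03] 82.6
```

View pics/c16.png

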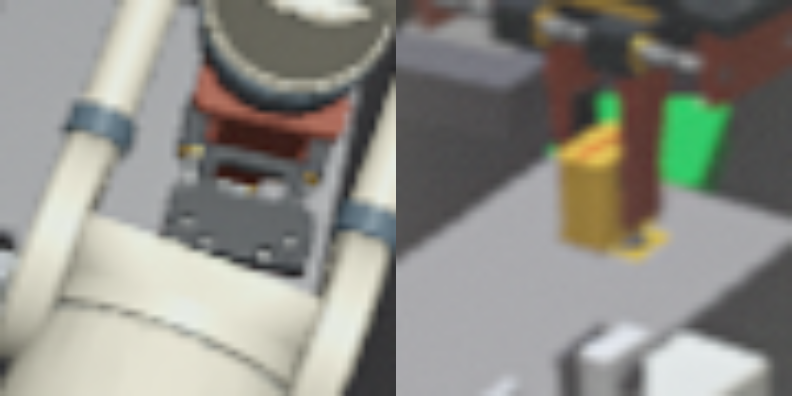

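Run:
```python
from h import *
def W(u,n,z): q=P(u,n,0); return [q[0],q[1],z]
r.let_go(); st()
r.servo_line(W(-112.3,-.2,.36),speed=.25); st()
r.grab(10)
r.reach(P(190,0,170),DOWN(82.25));st()
for n in("top","side"):
    s=snap(n,n[0]+"8"); pickle.dump(s,open(n[0]+"8.pkl","wb"))
t=cv2.imread("pics/t8.png");s=cv2.imread("pics/s8.png")
cv2.imwrite("pics/c17.png",np.hstack([cv2.resize(t[120:230,230:370],None,fx=3,fy=3),cv2.resize(s[140:250,190:310],None,fx=3,fy=3)]))
```

```text
t 24.13 pos [ 572.7 -123.   272.5] F [-0.  -0.2  0.9] op 0.0878
t 24.63 pos [ 572.7 -123.   360.8] F [-0.1 -0.3 -0.3] op 0.0879
t 27.13 pos [613.8 175.5 352.1] F [0.8 0.  0.5] op 0.0003
```

View pics/c17.png

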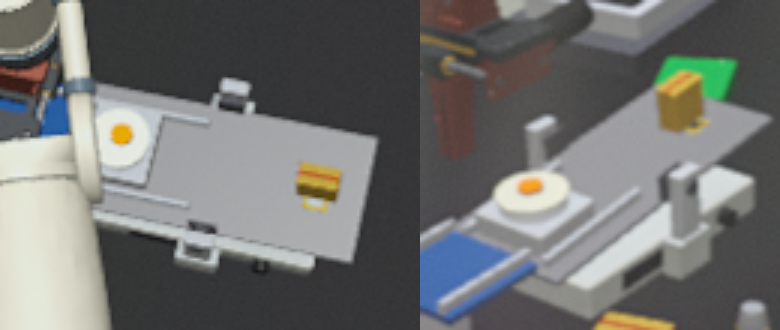

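```bash
cat >> h.py <<'E'
def edgerow(s):
    R=cv2.GaussianBlur(s["frame"][...,0],(0,0),.6).astype(float); out=[]
    for c in range(287,302):
        col=R[160:200,c]; k=None
        # from bottom of the tray go up: first crossing of 110
        i=next((i for i in range(39) if col[i]<115<=col[i+1] and col[min(i+3,39)]>125),None)
        out.append(np.nan if i is None else 160+i+(115-col[i])/(col[i+1]-col[i]))
    return np.array(out)
REF=None
def tilt(s):
    e0=edgerow(pickle.load(open("side0.pkl","rb")));e1=edgerow(pickle.load(open("s8.pkl","rb")))
    e=edgerow(s); f=.09*(e-e0)/(e1-e0); return np.nanmedian(f),np.nanstd(f),np.nanmedian(e1-e0)
E
python3 - <<'E'
from h import *
for n in("side0","s3","s5","s8"):
    s=pickle.load(open(n+".pkl","rb")); print(n,edgerow(s).round(1),tilt(s))
E
```

```text
side0 [176.8 177.1 177.4 177.7 177.9 178.2 178.4 178.7 179.1 179.4 179.7 180.
 180.3 180.5 180.8] (np.float64(0.0), np.float64(0.0), np.float64(-4.040935672514621))
s3 [172.7 173.1 173.5 173.7 174.  174.3 174.6 174.8 175.1 175.4 175.6 176.
 176.3 176.6 176.9] (np.float64(0.08802112188365643), np.float64(0.0005568607226660842), np.float64(-4.040935672514621))
s5 [172.4 172.8 173.2 173.5 173.7 174.  174.3 174.4 174.7 175.  175.3 175.6
 175.9 176.2 176.5] (np.float64(0.09490909090909078), np.float64(0.0007290242148824685), np.float64(-4.040935672514621))
s8 [172.6 173.  173.4 173.7 173.9 174.3 174.5 174.6 174.9 175.2 175.6 175.9
 176.2 176.5 176.8] (np.float64(0.09), np.float64(1.3877787807814457e-17), np.float64(-4.040935672514621))
```

Run:
```python
from h import *
r.servo_line(P(170,0,77),speed=.25); st()
for u in (148,142,136,130,124):
    r.servo_line(P(u,0,77),speed=.06); st()
    r.servo_line(P(u+5,0,77.5),speed=.08); r.wait(.35)
    s=snap("side","n%d"%u); t=tilt(s); print(u,np.round(t,4))
    if t[0]<.078: break
s=snap("top","t9")
t=cv2.imread("pics/t9.png");s=cv2.imread("pics/n%d.png"%u)
cv2.imwrite("pics/c18.png",np.hstack([cv2.resize(t[120:230,230:370],None,fx=3,fy=3),cv2.resize(s[140:250,190:310],None,fx=3,fy=3)]))
```

```text
t 27.77 pos [611.  155.7 259. ] F [-0.1 -0.5 -0.3] op 0.0004
t 28.28 pos [608.  134.5 259.3] F [ 0.5  0.3 -0.1] op 0.0005
148 [ 9.0400e-02  6.0000e-04 -4.0409e+00]
t 29.27 pos [607.2 128.6 259.4] F [1.  1.  0.6] op 0.0003
142 [ 8.9800e-02  9.0000e-04 -4.0409e+00]
t 30.25 pos [606.4 122.7 259.4] F [0.5 1.5 0.9] op 0.0004
136 [ 6.7900e-02  9.0000e-04 -4.0409e+00]
```

View pics/c18.png

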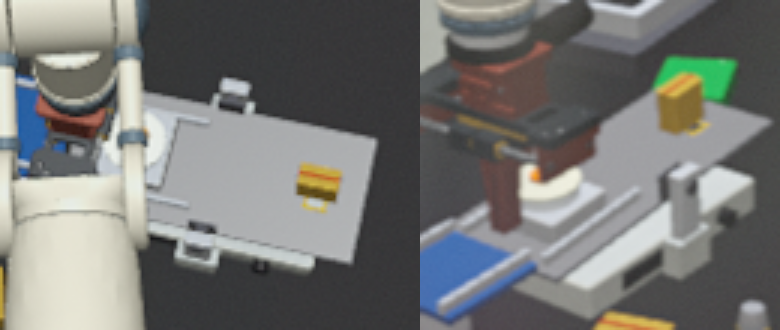

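Run:
```python
from h import *
r.servo_line(P(137,0,78),speed=.08)
u=136-11
for k in range(4):
    r.servo_line(P(u,0,79),speed=.05); st()
    r.servo_line(P(u+6,0,80),speed=.08); r.wait(.6)
    s=snap("side","m%d"%k); t=tilt(s); print(u,np.round(t,4))
    if t[0]<.012: break
    u-=min(8,max(1.5,t[0]*1000/3.5*.9))
```

```text
t 31.59 pos [604.8 111.6 261.2] F [-0.2 -0.9  0.3] op 0.0003
125 [ 1.3600e-02  1.3000e-03 -4.0409e+00]
t 32.83 pos [604.3 108.2 260.9] F [ 0.2  0.3 -0.4] op 0.0003
121.50067828446211 [ 8.0000e-04  1.8000e-03 -4.0409e+00]
```

Run:
```python
from h import *
r.servo_line(P(145,0,100),speed=.2);r.servo_line(P(200,0,190),speed=.3)
r.reach([.40,.22,.42],DOWN(82.25)); r.wait(.5); st()
s=snap("side","s10"); print(tilt(s)); pickle.dump(s,open("s10.pkl","wb"))
t=snap("top","t10"); pickle.dump(t,open("t10.pkl","wb"))
r.wait(.4); print(tilt(snap("side")))
# dish centre
hsv=cv2.cvtColor(t["frame"],cv2.COLOR_RGB2HSV);m=(hsv[...,1]<30)&(hsv[...,2]>215)
for c,b,l in comps(m,100):
    w=cast(t,[c],.110)[0]; d=w[:2]-TM; print(c.round(1),b[4],"u,n",(d@UY*1000).round(1),(d@NX*1000).round(1))
a=cv2.imread("pics/t10.png");b=cv2.imread("pics/s10.png")
cv2.imwrite("pics/c19.png",np.hstack([cv2.resize(a[120:290,140:400],None,fx=1.5,fy=1.5),cv2.resize(b[140:310,140:340],None,fx=1.5,fy=1.5)]))
```

```text
t 35.91 pos [400.3 220.  419.9] F [-1.1  0.3 -0.3] op 0.0003
(np.float64(0.002767727930535692), np.float64(0.0019453850254883584), np.float64(-4.040935672514621))
(np.float64(0.002249383971525978), np.float64(0.0018447009160488413), np.float64(-4.040935672514621))
[243.9  88.9] 604 u,n 251.8 237.9
[435.4 126.9] 174 u,n -390.6 254.2
[208.6 165.1] 198 u,n 293.2 -44.4
[279.2 167.6] 375 u,n 73.6 -1.9
[183.8 173.9] 1077 u,n 362.1 -90.2
[158.7 181.9] 193 u,n 433.5 -133.6
[225.2 210.9] 178 u,n 203.0 -175.5
[177.4 227. ] 181 u,n 333.9 -258.7
[236.1 245.9] 182 u,n 142.8 -272.7
[373.8 254.4] 592 u,n -268.6 -202.7
[187.2 262.6] 177 u,n 274.5 -356.7
[215.5 263.4] 425 u,n 190.1 -338.6
[239.5 335.9] 4814 u,n 67.1 -528.5
[284.1 333.7] 313 u,n -58.2 -491.6
[212.5 380.2] 193 u,n 112.6 -671.2
[267.  411.3] 568 u,n -61.7 -719.2
```

View pics/c19.png

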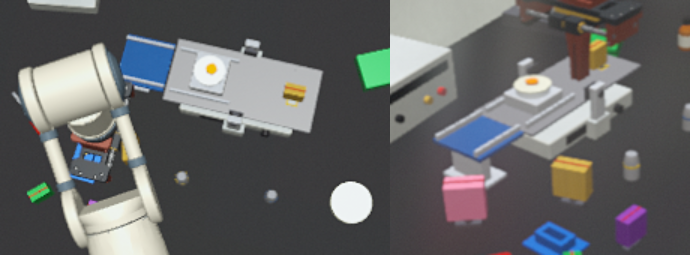

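Run:
```python
from h import *
print(r.hand_in())
```

```text
the job is handed in; nothing more can be done
None
```

I finished all three steps and handed the job in at about 36 s of the 72 s allowed; the hand-in gave no verdict.

- **Carrier:** I pushed it along its lane, off the ledge and onto the left half of the tray, which tipped to its left stop. It was not lifted.
- **Counterweight:** I took the smaller brass block, the one on the blue stand, and left the larger brass one and the green, pink and purple ones alone. The T-foot went through the slot without touching the sides. I turned it about 90 degrees and released it standing on the tray.
- **Levelling:** I nudged the carrier in steps until the tray hung level.

**Last checks before hand-in:**
- **Tilt:** about 0.002–0.003 rad from the side camera, steady over two pictures, against a limit of 0.03. This scale comes from the starting picture (level) and one I took to be on the 0.09 stop.
- **Carrier position:** about 74 mm left of the pivot.
- **Counterweight:** upright and turned in the last pictures.
- **Bystanders and arm:** I saw no bystander moved in the last pictures, but I did not measure their positions, and the driver was only partly in view. The gripper was clear of everything.

**Disagreement:** the two cameras differed by about 5 mm on the slot's position. The side camera was off by about the same amount for the held weight, so I aimed from the offset between the weight and the slot.

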